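# Set the variable transformer's dial and switch on

### The arm

A 6-joint arm with a two-finger parallel gripper is mounted at the origin on the work surface. World frame = base frame: x ahead of the robot, y to its left, z up, the work surface at z = 0. Lengths are in m, angles in degrees, forces in N, time in s.
With the tool pointing down it reaches from about 0.4 to 0.825 m from the base axis. Payload 7 kg.
Tool frame: the origin (TCP) lies midway between the tips of the shut fingers; the grasp point (between the pads) lies r.tcp_to_grasp behind it (r.tcp_to_grasp is the distance from the TCP to the grasp point, in m); x points along the fingers, y is the direction in which the jaws open and shut, and the axes are right-handed (so a half turn about x gives the same grasp; the last joint's range is limited). The gripper opens to 88 mm and grips with 3 to 60 N. Pads are 19 mm wide; open, the fingers measure 130 mm over their backs; the gripper's body (78 mm by 193 mm) begins 47 mm behind the grasp point.
Start: joints at [-54.196, 20.546, 0.682, 0, -70.136, -16.507], TCP at [0.223, -0.637, 0.227] pointing down, gripper open.
Joint ranges: [-176.03, 176.03], [-82.01, 121.73], [-58.28, 71.71], [-173.87, 95.51], [-174.79, -0.11], [-173.66, 173.66]. Speed limits (degrees/s): [136.94, 136.94, 172.46, 180, 180, 180].

### API

Orientations are given as [roll, pitch, yaw] about the fixed x, y, z axes, in that order (R = Rz(yaw) Ry(pitch) Rx(roll)).
In Python, from plant import r gives the robot as it stands.
- The arm moves only by the tool carry_out, never from a script. Its argument "moves" is a list of rows, each a list of 7 numbers: the shift along the world's x, y, z in mm, then the turn, a rotation vector about the world's x, y, z in rad, then the opening in per cent of the stroke, from 0 (shut) to 100 (fully open). In form: [[x, y, z, wx, wy, wz, claw], ...]. A call has 1 to 5 rows; each row is the pose to reach, as a shift and turn from the pose commanded when the call began; what a row does not reach only later rows make up. A row lasts 1/10 s, in which the tool goes at most 50 mm and 8.59 degrees, less where a joint would pass 70% of its speed; a pose out of reach is approached as far as the arm can. A call with a gripper value outside its range is refused whole. The fingers move at their own pace and stop on an object; "squeeze" is the grip in N (left out, the last holds). Time passes only in rows, so rows that repeat a pose let the fingers close. It gives the time, the measured TCP pose, the force and the opening at its end, in the units of the state.
- r.get_state(): the state, without advancing time (a new reading comes with each control period).
- r.capture(name): name is "side" or "top" or "wrist"; returns the picture (420x560x3 uint8, blue, green, red); there is no depth.
- r.camera_params(name): a dict with "K" (3x3 intrinsics, pixels), "D" ([k1, k2, p1, p2, k3] as OpenCV has them; the pictures are not rectified), "rvec" (rotation vector, rad) and "tvec" (3), from world to camera coordinates, as OpenCV has them. Camera axes: x right, y down, z forward; pixel columns grow to the right and rows downward; lengths in m; the calibration is good to about 2 mm. A picture is of the moment at which its call begins: read the wrist's pose just before it. camera_params takes no time and is no camera call; for the wrist camera it gives the pose at the moment of the call.
- r.close_job(): hands the job in, once; it reports no verdict.
The state is a dict: "time_s": time; "joints": joint angles; "qd": joint speeds; "joint_torque": joint torques, N m; "tcp_pos": TCP position; "eef_rot": TCP orientation; "contact_force": force on the tool from outside, world axes, zero at the start; "moment": the same for the moment, N m; "gripper_width": finger opening in m.
Only numpy, scipy, OpenCV 4.12 (cv2) and the standard library are available. Lean on these libraries where they do the work, as an engineer would, in place of code of your own. Each camera call takes 0.05 s, during which the arm holds its last target. There are 200 camera calls.

### The job

With a fingertip, push the grey peg on the transformer's black dial round clockwise until the dial's white index mark lines up with the red set line on the scale, and only then press the green button all the way down and let go. Push gently and never pinch the peg. Leave the bottles, the glassware and the spatula as they are.

Things in the scene. Friction and masses are not known exactly. Their poses are not given: they have to be found in the camera images.
- transformer: blue box of a bench variable transformer, fixed to the bench, 200 mm (its x) by 260 mm (its y) by 110 mm high; origin at the centre of its underside, z up. On its flat top are the white round scale plate (148 mm across, 2 mm thick) with the dial, centred 40 mm towards its +y, the green button 45 mm towards -x and 85 mm towards -y, and a small vial in the corner at +x, -y.
- dial_axis (a point): point on the dial's vertical turning axis, on the upper face of the dial's black disc (disc 96 mm across, 8 mm thick, upper face 121 mm above the bench; a flat cap 24 mm across and 3 mm high, for looks only, lies at its middle).
- dial_peg (a point): centre of the top of the grey upright finger peg on the dial: 16 mm across, 26 mm tall above the disc, 28 mm from the dial's axis, directly opposite the index mark (half a turn from it). It may be pushed from either side; friction of about 0.06 N m (about 2 N at the peg) keeps the dial where it is left.
- dial_mark (a point): outer end of the white index mark on the dial's upper face (mark 5 mm wide, 34 mm long, radial, from near the middle to the rim), 49 mm from the axis, level with the disc's upper face; it turns with the dial.
- set_mark (a point): point in line with the red set line, above its inner end, 49 mm from the dial's axis, level with the disc's upper face. The red line is 5 mm wide, 21 mm long, radial, flat on the white scale just outside the disc; it does not move. When index and line agree, dial_mark and set_mark coincide. At the start it lies 0.8 to 4.0 rad clockwise (seen from above) of the index mark.
- dial (a joint): turn of the dial in rad: grows clockwise seen from above, stops at 0 and 5.2. At 0 the mark points 2.6 rad anticlockwise of the transformer's +x direction; at 2.6 it points along +x; in the gap between the stops, around -x, it never points.
- go_top (a point): centre of the top of the green push button, 34 mm across, in a round dark housing 50 mm across and 12 mm high; the button's top stands 22 mm above the transformer's top. It springs back when let go.
- go (a joint): how far the green button is pressed, m: 0 up, 0.006 fully down (starts to move at 1.5 N, fully down at 5 N).
- vial: small amber vial standing on the transformer's top, 24 mm across, 45 mm tall; origin under its centre. Leave alone.
- beaker: open glass beaker on the bench beside the transformer, 72 mm across, 90 mm tall; origin under its centre. Leave alone.
- jar: glass jar with steel cap and blue band on the bench beside the transformer, 72 mm across, 95 mm tall; origin under its centre. Leave alone.
- bottle_a: clear bottle with black cap at the far side of the bench, 56 mm across, 140 mm tall; origin under its centre. Leave alone.
- bottle_b: amber bottle with red cap at the far side of the bench, 60 mm across, 130 mm tall; origin under its centre. Leave alone.
- spatula: white-handled spatula lying on the bench on the robot's side of the transformer, 180 mm long along its x, about 20 mm high. Leave alone.

How it is judged (in metres and radians):
On the way, in this order (a step that is already met when the one before it is completed fails the run):
1. the dial's white mark lines up with the red set line (within 5 mm at the rim) and rests there (horizontal distance between dial_mark and set_mark below 0.005 m and velocity of joint dial between -0.05 and 0.05 rad/s), for 0.2 s.
2. then the green button is pressed down (at least 4 mm of its 6 mm) with the dial still set (horizontal distance between dial_mark and set_mark below 0.005 m and value of joint go above 0.004 m), for 0.05 s.
At the end, for the whole second after the job is handed in: The dial is at rest with the outer end of its white mark within 5 mm of the red set line's point at the rim (about 6 degrees), the green button is up again after its press, and every loose bystander is upright as placed, within 30 mm of its place (all of step 1 and value of joint go below 0.001 m and not (distance of vial from where it was at the start of the episode above 0.03 m) and not (distance of beaker from where it was at the start of the episode above 0.03 m) and not (distance of jar from where it was at the start of the episode above 0.03 m) and not (distance of bottle_a from where it was at the start of the episode above 0.03 m) and not (distance of bottle_b from where it was at the start of the episode above 0.03 m) and not (distance of spatula from where it was at the start of the episode above 0.03 m) and not (angle between vial's own z axis and vertical above 0.5 rad) and not (angle between beaker's own z axis and vertical above 0.5 rad) and not (angle between jar's own z axis and vertical above 0.5 rad) and not (angle between bottle_a's own z axis and vertical above 0.5 rad) and not (angle between bottle_b's own z axis and vertical above 0.5 rad) and not (angle between spatula's own z axis and vertical above 0.5 rad)); the robot touches nothing.
It fails at once if the button is pressed (over 4 mm) while the dial is not on the set line (not (horizontal distance between dial_mark and set_mark below 0.005 m) and value of joint go above 0.004 m).
It fails at once if the dial or its peg is pinched or pushed roughly (over 20 N) (contact force between anything else and dial above 20 N).
It fails at once if a bottle, the glassware, the vial or the spatula is lifted, knocked over or moved more than 30 mm (distance of any of vial, beaker, jar, bottle_a, bottle_b, spatula from where it was at the start of the episode above 0.03 m or angle between any of vial, beaker, jar, bottle_a, bottle_b, spatula's own z axis and vertical above 0.5 rad).
It also fails if it takes over 51 s, if anything falls off the work surface, if the arm or the gripper's body presses on something with over 40 N, if the wrist force passes 120 N, or if a joint passes its speed limit or range.

## Working session

There is one attempt and no reset: what is moved stays moved. The work goes in short steps, Python scripts to look and compute and a tool call to move; the robot and the scene stay as the last step left them, time stands still between calls to the robot, and variables do not carry over. Pictures are saved under pics/ and viewed, about 8 in all and at most 12, crops included, and the job is handed in when it is done.

Besides the shell and the picture viewer there is one more tool, called after "Emit:" by a JSON object that holds its "fn" and its "kwargs". carry_out: Moves the arm, as the interface text tells. Its arguments: {"type":"object","properties":{"moves":{"type":"array"},"squeeze":{"type":"number"}},"required":["moves"]}

```bash
mkdir -p pics
python3 - <<'E'
from plant import r
import cv2
print(r.get_state(), r.tcp_to_grasp)
for n in("top","side"):
    cv2.imwrite(f"pics/{n}0.png",r.capture(n))
    p=r.camera_params(n);print(n,p)
E
```

```text
{'time_s': 0.0, 'joints': array([-5.41951508e+01,  2.05906261e+01,  6.32534437e-01, -1.94787392e-02,
       -7.01330458e+01, -1.65064953e+01]), 'qd': array([ 0.04513525, -0.0586277 , -0.06797137, -0.01813708,  0.00959504,
        0.04014091]), 'joint_torque': array([ 6.44206175e-04, -5.82722890e+01,  2.93045729e+01,  6.99727133e+00,
        6.83208142e-03, -1.44741675e-04]), 'tcp_pos': array([ 0.22288762, -0.63662805,  0.2256244 ]), 'eef_rot': array([ 95.14749205,  89.90704058, 114.43921176]), 'contact_force': array([-0.04238784,  0.33359772, -0.70876339]), 'moment': array([ 0.06220239, -0.05574986, -0.04353684]), 'gripper_width': 0.08751942087345728} 0.0188
top {'K': array([[509.29193857,   0.        , 276.48649398],
       [  0.        , 509.29193857, 211.67548717],
       [  0.        ,   0.        ,   1.        ]]), 'D': array([-0.16394307,  0.        ,  0.        ,  0.        ,  0.        ]), 'rvec': array([ 2.15776093, -2.21404647,  0.06110882]), 'tvec': array([0.06278605, 0.56145645, 1.00188132])}
side {'K': array([[472.77729455,   0.        , 277.59782262],
       [  0.        , 472.77729455, 209.86574536],
       [  0.        ,   0.        ,   1.        ]]), 'D': array([-0.15716572,  0.        ,  0.        ,  0.        ,  0.        ]), 'rvec': array([ 0.63182588, -2.70915603,  1.06582681]), 'tvec': array([0.52023707, 0.20413229, 0.89674285])}
```

View pics/top0.png

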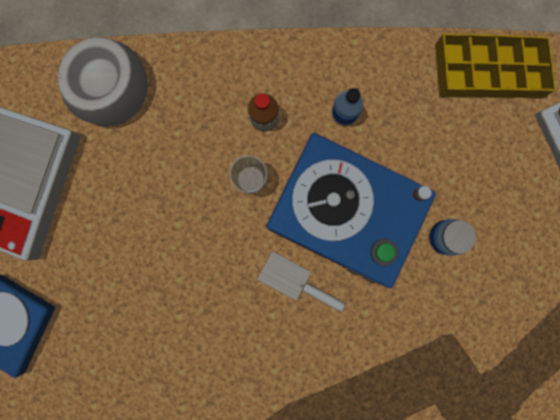

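View pics/side0.png

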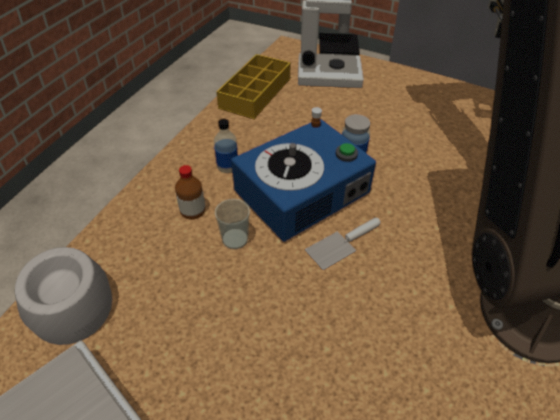

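The top picture shows the transformer with its dial near (333,200), the mark pointing left to about (308,206), the red line near (340,168), the peg near (350,195), the button at (386,252) and the vial at (425,193). The side picture agrees with this. Next I'll enlarge the dial area.

```bash
cat > h.py <<'E'
import numpy as np,cv2
from plant import r
def world(n,px,z,p=None):
    p=p or r.camera_params(n)
    R=cv2.Rodrigues(p["rvec"])[0];u=cv2.undistortPoints(np.array([[px]],float),p["K"],p["D"])[0,0]
    c=-R.T@p["tvec"];d=R.T@np.array([u[0],u[1],1]);return c+d*(z-c[2])/d[2]
def pix(n,P,p=None):
    p=p or r.camera_params(n)
    return cv2.projectPoints(np.array([P],float),p["rvec"],p["tvec"],p["K"],p["D"])[0][0,0]
E
python3 - <<'E'
from h import *
im=cv2.imread("pics/top0.png")[125:293,262:442]
im=cv2.resize(im,None,fx=3.5,fy=3.5,interpolation=cv2.INTER_CUBIC)
for i in range(0,180,20):cv2.putText(im,str(262+i),(int(i*3.5),10),0,.35,(255,255,255),1);cv2.line(im,(int(i*3.5),12),(int(i*3.5),18),(255,255,255),1)
for i in range(0,168,20):cv2.putText(im,str(125+i),(0,int(i*3.5)),0,.35,(255,255,255),1)
cv2.imwrite("pics/crop.png",im)
for px,z in(((333,200),.121),((386,252),.132),((350,195),.147),((308,206),.121),((340,168),.112),((425,193),.155),((455,236),.095),((248,175),.09),((317,134),.11),((434,208),.11),((391,286),.11),((268,226),.11)):print(px,world("top",px,z).round(4))
E
```

```text
(333, 200) [ 0.5748 -0.0548  0.121 ]
(386, 252) [ 0.4787 -0.1456  0.132 ]
(350, 195) [ 0.5807 -0.0823  0.147 ]
(308, 206) [ 0.5651 -0.0093  0.121 ]
(340, 168) [ 0.6341 -0.0706  0.112 ]
(425, 193) [ 0.5803 -0.2144  0.155 ]
(455, 236) [ 0.5035 -0.2865  0.095 ]
(248, 175) [0.6285 0.0994 0.09  ]
(317, 134) [ 0.6988 -0.0307  0.11  ]
(434, 208) [ 0.5563 -0.2433  0.11  ]
(391, 286) [ 0.4159 -0.1575  0.11  ]
(268, 226) [0.5314 0.0638 0.11  ]
```

View pics/crop.png

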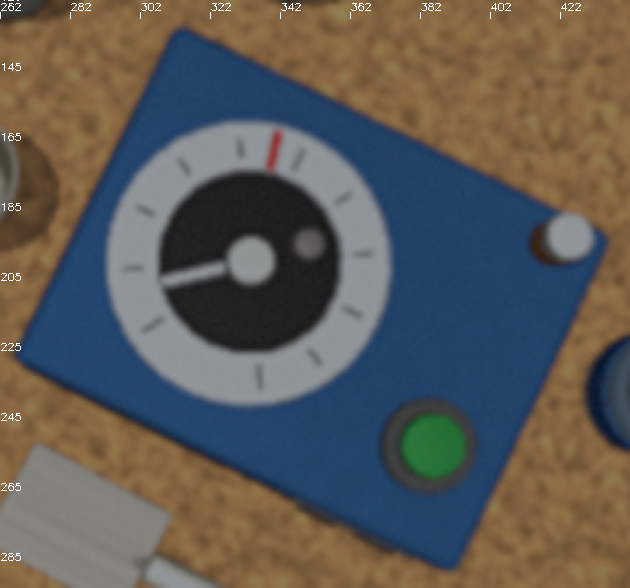

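Run:
```python
from h import *
from scipy.spatial.transform import Rotation as Ro
c=world("top",(333.4,199.6),.121);m=world("top",(308.6,205.6),.121);p=world("top",(350.3,194.7),.147)
s=world("top",(339.5,173.6),.113);s2=world("top",(341.4,162.5),.113);b=world("top",(385.7,252.4),.132)
a=lambda v:np.degrees(np.arctan2(v[1]-c[1],v[0]-c[0]))
for k,v in dict(c=c,m=m,p=p,s=s,s2=s2,b=b).items():print(k,v.round(4),a(v).round(1),np.hypot(*(v-c)[:2]).round(4))
st=r.get_state();R=Ro.from_euler('xyz',st["eef_rot"],degrees=True).as_matrix();print(R.round(3),st["tcp_pos"])
# colour check of red line
im=cv2.imread("pics/top0.png").astype(int);roi=np.zeros(im.shape[:2],bool);roi[155:180,325:352]=1
q=np.argwhere(roi&(im[...,2]>im[...,1]+60)); print("red centroid",q.mean(0)[::-1], a(world("top",q.mean(0)[::-1],.112)))
```

```text
c [ 0.5755 -0.0555  0.121 ] 0.0 0.0
m [ 0.5658 -0.0104  0.121 ] 102.1 0.0461
p [ 0.5812 -0.0829  0.147 ] -78.2 0.0279
s [ 0.6236 -0.0692  0.113 ] -15.9 0.05
s2 [ 0.644  -0.0735  0.113 ] -14.7 0.0708
b [ 0.478 -0.145  0.132] -137.5 0.1324
[[-0.001 -0.33   0.944]
 [ 0.001  0.944  0.33 ]
 [-1.     0.001 -0.   ]] [ 0.22290862 -0.63667578  0.22575945]
red centroid [339.9375 167.3125] -14.106269997841176
```

Emit:
{"fn": "carry_out", "kwargs": {"moves": [[26,38,0,0,0,-0.02,0],[52,76,0,0,0,-0.04,0],[78,114,0,0,0,-0.07,0],[104,152,0,0,0,-0.1,0],[130,190,0,0,0,-0.131,0]], "squeeze": 5}}

```text
time_s: 0.6
tcp_pos: [0.3535, -0.4454, 0.2262]
eef_rot: [121.9, 90.0, 133.6]
contact_force: [1.5, 0.2, 1.2]
gripper_width: 0.0533
```

Emit:
{"fn": "carry_out", "kwargs": {"moves": [[26,38,0,0,0,0,0],[52,76,0,0,0,0,0],[78,114,0,0,0,0,0],[104,152,0,0,0,0,0],[130,190,0,0,0,0,0]]}}

```text
time_s: 1.1
tcp_pos: [0.4836, -0.2552, 0.2265]
eef_rot: [121.2, 90.0, 133.0]
contact_force: [0.6, -0.6, -1.0]
gripper_width: 0.0132
```

Emit:
{"fn": "carry_out", "kwargs": {"moves": [[26,38,0,0,0,0,0],[52,76,0,0,0,0,0],[78,114,0,0,0,0,0],[104,152,0,0,0,0,0],[124,179,0,0,0,0,0]]}}

```text
time_s: 1.6
tcp_pos: [0.608, -0.0756, 0.2261]
eef_rot: [153.1, 90.0, 164.9]
contact_force: [-0.5, -0.8, -0.2]
gripper_width: 0.0007
```

Emit:
{"fn": "carry_out", "kwargs": {"moves": [[0,0,-25,0,0,0,0],[0,0,-50,0,0,0,0],[0,0,-60,0,0,0,0],[0,0,-60,0,0,0,0],[0,0,-60,0,0,0,0]]}}

```text
time_s: 2.1
tcp_pos: [0.6074, -0.0784, 0.1674]
eef_rot: [-40.3, 90.0, -28.5]
contact_force: [0.0, -0.7, 0.2]
gripper_width: 0.0004
```

Run:
```python
from h import *
a=r.capture("side")[100:250,200:400];b=r.capture("top")[125:275,262:442]
a=cv2.resize(a,(600,450),interpolation=cv2.INTER_CUBIC);cv2.imwrite("pics/s1.png",a)
print(pix("side",r.get_state()["tcp_pos"]),pix("side",(.5812,-.0829,.147)))
```

```text
[282.26369304 135.01633292] [294.2240235  145.00277616]
```

View pics/s1.png

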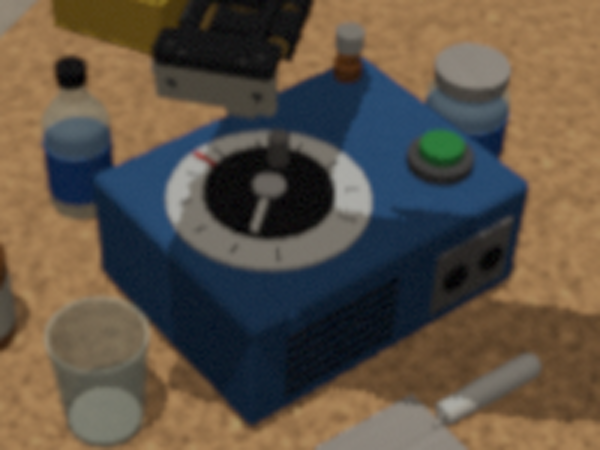

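The side view shows the fingertip over the far side of the dial, with the peg at crop (278,148) just in front of it. A wrist view should show the finger's shape.

Run:
```python
from h import *
t=r.get_state()["tcp_pos"]
p=r.camera_params("wrist");cv2.imwrite("pics/w1.png",r.capture("wrist"))
for d in((0,0,0),(.02,0,0),(0,.02,0),(0,0,.04)):print(d,(pix("side",t+d)-(200,100))*3,pix("wrist",t+d,p))
print(pix("wrist",(.5812,-.0829,.147),p))
```

```text
(0, 0, 0) [246.79107913 105.04899876] [277.81974999 257.77267978]
(0.02, 0, 0) [221.5723311   97.32709767] [270.88187234 288.48264625]
(0, 0.02, 0) [234.38168085 120.87866467] [311.91409497 264.27427062]
(0, 0, 0.04) [247.39432721  59.26102391] [278.14694603 295.42772613]
[279.21624934 203.00073406]
```

View pics/w1.png

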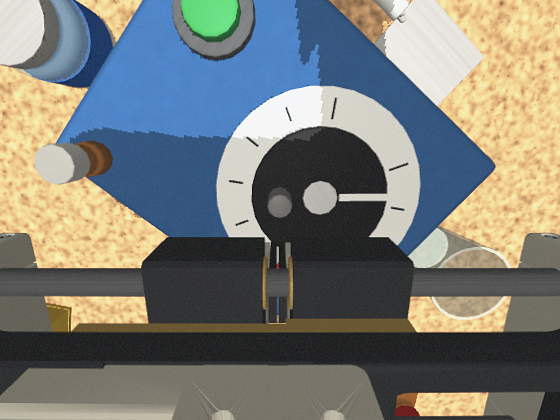

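The wrist view shows slim fingertips around (278,257) in line with the peg at (280,203), and nothing stands in the way. Now I'll work out the arc table.

Run:
```python
import numpy as np
c=np.array([575.5,-55.5]);f=lambda t,d=17.5:c+28*np.array([np.cos(t),np.sin(t)])+d*np.array([-np.sin(t),np.cos(t)])
s0=np.array([607,-78.]);prev=s0;th=np.radians(-78.2)
print("contact",f(th)-s0)
prev=f(th)
for k in range(5):
    print([[*(f(th-np.radians(5*(5*k+i)))-f(th-np.radians(25*k))).round(1),round(-np.radians(5*i),3)] for i in range(1,6)])
```

```text
contact [-8.64393125 -1.32960598]
[[np.float64(-2.2), np.float64(-1.9), np.float64(-0.087)], [np.float64(-4.5), np.float64(-3.6), np.float64(-0.175)], [np.float64(-6.9), np.float64(-5.1), np.float64(-0.262)], [np.float64(-9.5), np.float64(-6.4), np.float64(-0.349)], [np.float64(-12.2), np.float64(-7.4), np.float64(-0.436)]]
[[np.float64(-2.8), np.float64(-0.8), np.float64(-0.087)], [np.float64(-5.6), np.float64(-1.4), np.float64(-0.175)], [np.float64(-8.5), np.float64(-1.7), np.float64(-0.262)], [np.float64(-11.3), np.float64(-1.8), np.float64(-0.349)], [np.float64(-14.2), np.float64(-1.6), np.float64(-0.436)]]
[[np.float64(-2.8), np.float64(0.4), np.float64(-0.087)], [np.float64(-5.6), np.float64(1.1), np.float64(-0.175)], [np.float64(-8.4), np.float64(2.0), np.float64(-0.262)], [np.float64(-11.0), np.float64(3.2), np.float64(-0.349)], [np.float64(-13.5), np.float64(4.6), np.float64(-0.436)]]
[[np.float64(-2.4), np.float64(1.6), np.float64(-0.087)], [np.float64(-4.6), np.float64(3.4), np.float64(-0.175)], [np.float64(-6.7), np.float64(5.4), np.float64(-0.262)], [np.float64(-8.6), np.float64(7.6), np.float64(-0.349)], [np.float64(-10.3), np.float64(9.9), np.float64(-0.436)]]
[[np.float64(-1.5), np.float64(2.5), np.float64(-0.087)], [np.float64(-2.8), np.float64(5.0), np.float64(-0.175)], [np.float64(-3.8), np.float64(7.7), np.float64(-0.262)], [np.float64(-4.6), np.float64(10.5), np.float64(-0.349)], [np.float64(-5.2), np.float64(13.3), np.float64(-0.436)]]
```

Emit:
{"fn": "carry_out", "kwargs": {"moves": [[0,0,-15,0,0,0,0],[0,0,-30,0,0,0,0],[0,0,-37,0,0,0,0],[0,0,-37,0,0,0,0]]}}

```text
time_s: 2.65
tcp_pos: [0.6067, -0.0783, 0.1292]
eef_rot: [176.1, 89.9, -172.1]
contact_force: [-0.1, 0.5, 0.2]
gripper_width: 0.0004
```

Emit:
{"fn": "carry_out", "kwargs": {"moves": [[-2,0,0,0,0,0,0],[-4,-0.5,0,0,0,0,0],[-6,-1,0,0,0,0,0],[-7.5,-1.2,0,0,0,0,0],[-8.6,-1.3,0,0,0,0,0]]}}

```text
time_s: 3.15
tcp_pos: [0.5994, -0.0793, 0.1303]
eef_rot: [-9.1, 89.9, 2.7]
contact_force: [2.8, 0.1, 0.8]
gripper_width: 0.0004
```

Emit:
{"fn": "carry_out", "kwargs": {"moves": [[-2.2,-1.9,0,0,0,-0.087,0],[-4.5,-3.6,0,0,0,-0.175,0],[-6.9,-5.1,0,0,0,-0.262,0],[-9.5,-6.4,0,0,0,-0.349,0],[-12.2,-7.4,0,0,0,-0.436,0]]}}

```text
time_s: 3.65
tcp_pos: [0.5872, -0.0865, 0.1303]
eef_rot: [23.4, 89.9, 10.0]
contact_force: [2.7, 1.4, 1.6]
gripper_width: 0.0001
```

Emit:
{"fn": "carry_out", "kwargs": {"moves": [[-2.8,-0.8,0,0,0,-0.087,0],[-5.6,-1.4,0,0,0,-0.175,0],[-8.5,-1.7,0,0,0,-0.262,0],[-11.3,-1.8,0,0,0,-0.349,0],[-14.2,-1.6,0,0,0,-0.436,0]]}}

```text
time_s: 4.15
tcp_pos: [0.5734, -0.0878, 0.1303]
eef_rot: [49.2, 89.8, 10.9]
contact_force: [4.6, 2.6, 0.7]
gripper_width: 0.0005
```

Emit:
{"fn": "carry_out", "kwargs": {"moves": [[-2.8,0.4,0,0,0,-0.087,0],[-5.6,1.1,0,0,0,-0.175,0],[-8.4,2.0,0,0,0,-0.262,0],[-11.0,3.2,0,0,0,-0.349,0],[-13.5,4.6,0,0,0,-0.436,0]]}}

```text
time_s: 4.65
tcp_pos: [0.5601, -0.0834, 0.1304]
eef_rot: [69.3, 89.8, 6.0]
contact_force: [5.7, 0.8, -0.3]
gripper_width: 0.0005
```

Emit:
{"fn": "carry_out", "kwargs": {"moves": [[-2.4,1.6,0,0,0,-0.087,0],[-4.6,3.4,0,0,0,-0.175,0],[-6.7,5.4,0,0,0,-0.262,0],[-8.6,7.6,0,0,0,-0.349,0],[-8.6,7.6,0,0,0,-0.349,0]]}}

```text
time_s: 5.15
tcp_pos: [0.5515, -0.1095, 0.1252]
eef_rot: [173.7, 86.1, 93.2]
contact_force: [-0.4, 0.0, 0.1]
gripper_width: 0.0006
```

Run:
```python
from h import *
st=r.get_state();print(st["tcp_pos"],st["joints"],st["contact_force"])
p=r.camera_params("wrist");w=r.capture("wrist")
a=cv2.resize(r.capture("side")[110:210,240:340],(420,420),interpolation=cv2.INTER_CUBIC)
cv2.imwrite("pics/s2.png",np.hstack([a,cv2.resize(w,(380,285)).copy() if 0 else w[:, 90:470]]))
import pickle;pickle.dump(p,open("p2.pkl","wb"))
```

```text
[ 0.55147711 -0.10953499  0.12522873] [   5.85112903   15.72455236  -18.73709817   -4.78049538  -55.44930919
 -173.60080875] [-0.35759698  0.0132519   0.06419667]
```

View pics/s2.png

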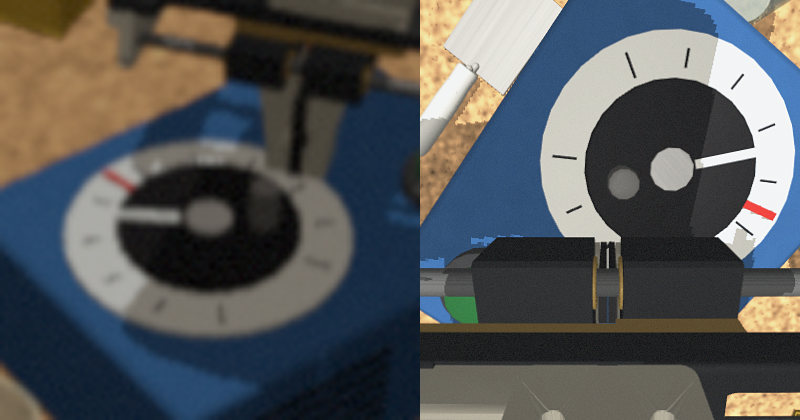

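The left panel shows the index mark about 40° short of the red line. The last joint reached the end of its range, which lifted the finger off the peg. I'll raise the tool and turn it back half a turn, which gives the same finger geometry.

Emit:
{"fn": "carry_out", "kwargs": {"moves": [[0,0,10,0,0,0.1,0],[0,0,25,0,0,0.25,0],[0,0,45,0,0,0.4,0],[0,0,60,0,0,0.55,0],[0,0,60,0,0,0.69,0]]}}

```text
time_s: 5.75
tcp_pos: [0.5534, -0.1079, 0.1881]
eef_rot: [170.6, 86.3, 130.3]
contact_force: [0.4, -0.5, -0.8]
gripper_width: 0.0007
```

Emit:
{"fn": "carry_out", "kwargs": {"moves": [[0,0,0,0,0,0.14,0],[0,0,0,0,0,0.28,0],[0,0,0,0,0,0.42,0],[0,0,0,0,0,0.56,0],[0,0,0,0,0,0.7,0]]}}

```text
time_s: 6.25
tcp_pos: [0.5521, -0.1077, 0.1857]
eef_rot: [173.0, 86.1, 172.8]
contact_force: [-0.3, -0.4, -0.2]
gripper_width: 0.0
```

Emit:
{"fn": "carry_out", "kwargs": {"moves": [[0,0,0,0,0,0.14,0],[0,0,0,0,0,0.28,0],[0,0,0,0,0,0.42,0],[0,0,0,0,0,0.56,0],[0,0,0,0,0,0.7,0]]}}

```text
time_s: 6.75
tcp_pos: [0.5521, -0.1077, 0.1856]
eef_rot: [172.7, 86.1, -147.3]
contact_force: [0.8, -0.4, -0.2]
gripper_width: 0.0002
```

Emit:
{"fn": "carry_out", "kwargs": {"moves": [[0,0,0,0,0,0.14,0],[0,0,0,0,0,0.28,0],[0,0,0,0,0,0.42,0],[0,0,0,0,0,0.56,0],[0,0,0,0,0,0.56,0]]}}

```text
time_s: 7.25
tcp_pos: [0.5519, -0.1076, 0.1857]
eef_rot: [172.5, 86.1, -115.7]
contact_force: [-0.1, -0.3, -0.0]
gripper_width: 0.0006
```

Run:
```python
from h import *
from scipy.spatial.transform import Rotation as Ro
st=r.get_state();R=Ro.from_euler('xyz',st["eef_rot"],degrees=True).as_matrix()
print(st["tcp_pos"],st["joints"].round(1),R.round(3),"yaw",np.degrees(np.arctan2(R[1,1],R[0,1])))
p=r.camera_params("wrist");w=r.capture("wrist")
import pickle;pickle.dump(p,open("p2.pkl","wb"))
print("levelling rotvec",np.cross(R[:,0],[0,0,-1]).round(4))
cv2.imwrite("pics/w3.png",w);cv2.imwrite("pics/top3.png",r.capture("top"))
```

```text
[ 0.55193427 -0.10761351  0.18571608] [ 11.1  12.5 -17.8   3.5 -62.1 -31. ] [[-0.03  -0.95   0.311]
 [-0.061  0.312  0.948]
 [-0.998  0.009 -0.068]] yaw 161.7957537144247
levelling rotvec [ 0.0614 -0.0295  0.    ]
```

View pics/w3.png

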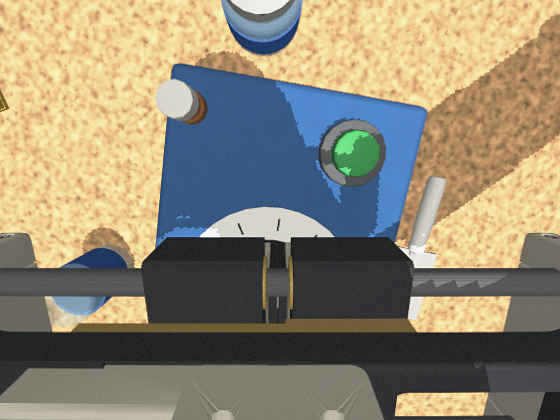

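The wrist camera now faces away from the dial. It shows the button and vial undisturbed. I'll get the dial angle from the side picture already taken: mark end at crop (120,215), which is pixel (268.6,161.2).

Run:
```python
from h import *
c=np.array([575.5,-55.5])
m=world("side",(240+120/4.2,110+215/4.2),.121)[:2]*1e3;i=world("side",(240+180/4.2,110+217/4.2),.121)[:2]*1e3
k=world("side",(240+209/4.2,110+213/4.2),.124)[:2]*1e3;s=world("side",(240+106/4.2,110+172/4.2),.112)[:2]*1e3;s1=world("side",(240+132/4.2,110+189/4.2),.112)[:2]*1e3
a=lambda v:np.degrees(np.arctan2(*(v)[::-1]))
print("mark",m,a(m-c),"dir",a(m-i),"cap",k,"red",a(s-c),a(s1-c),a(s-k),a(s1-k),a(m-k))
t=cv2.imread("pics/top3.png")[125:275,262:442];cv2.imwrite("pics/t3.png",cv2.resize(t,None,fx=3.5,fy=3.5,interpolation=2))
```

```text
mark [620.34965698 -37.69598498] 21.651644287824542 dir 23.50877012395178 cap [578.74955776 -56.26716169] red -14.719580971503646 -13.321115395464743 -14.787055537429152 -13.323570111272813 24.057009333715992
```

View pics/t3.png

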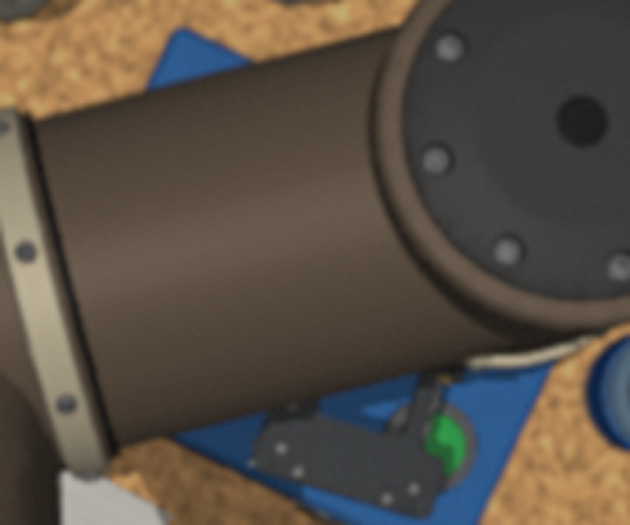

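The top view is blocked by the arm. From the side view the mark is at about 22.5° and the set line at about -14.5°, so about 37° remain.

Run:
```python
from h import *
from scipy.spatial.transform import Rotation as Ro
st=r.get_state();R=Ro.from_euler('xyz',st["eef_rot"],degrees=True)
y=np.radians(202.5);Y=np.array([np.cos(y),np.sin(y),0]);X=np.array([0,0,-1.]);D=Ro.from_matrix(np.c_[X,Y,np.cross(X,Y)])
print("rotvec",(D*R.inv()).as_rotvec().round(3))
c=np.array([575.5,-55.5]);f=lambda t,d=17.5:c+28*np.array([np.cos(t),np.sin(t)])+d*np.array([-np.sin(t),np.cos(t)])
t=st["tcp_pos"]*1e3;print("to start",f(y,27)-t[:2],130-t[2], "contact from start",f(y)-f(y,27))
for k in range(1,11):
    th=y-np.radians(4*k);print(4*k,(f(th)-f(y)).round(1),round(-np.radians(4*k),3))
```

```text
rotvec [ 0.069 -0.007  0.717]
to start [ 7.8074826  16.67765196] -55.73253666424293 contact from start [-3.63549261  8.77685556]
4 [-1.8  1.4] -0.07
8 [-3.6  2.9] -0.14
12 [-5.2  4.6] -0.209
16 [-6.7  6.3] -0.279
20 [-8.   8.2] -0.349
24 [-9.3 10.1] -0.419
28 [-10.4  12.1] -0.489
32 [-11.3  14.2] -0.559
36 [-12.1  16.4] -0.628
40 [-12.8  18.6] -0.698
```

Emit:
{"fn": "carry_out", "kwargs": {"moves": [[2,4,0,0.014,-0.001,0.143,0],[4,8,0,0.028,-0.003,0.287,0],[6,12,0,0.041,-0.004,0.43,0],[8,16.7,0,0.055,-0.006,0.574,0],[7.8,16.7,0,0.069,-0.007,0.717,0]]}}

```text
time_s: 7.85
tcp_pos: [0.5603, -0.0911, 0.1856]
eef_rot: [-50.0, 90.0, 62.9]
contact_force: [0.3, -0.4, -0.6]
gripper_width: 0.0003
```

Emit:
{"fn": "carry_out", "kwargs": {"moves": [[0,0,-10,0,0,0,0],[0,0,-20,0,0,0,0],[0,0,-20,0,0,0,0]]}}

```text
time_s: 8.15
tcp_pos: [0.5587, -0.0916, 0.1633]
eef_rot: [69.5, 89.8, -178.1]
contact_force: [0.3, -0.2, 0.7]
gripper_width: 0.0004
```

Run:
```python
from h import *
from scipy.spatial.transform import Rotation as Ro
st=r.get_state();R=Ro.from_euler('xyz',st["eef_rot"],degrees=True).as_matrix()
print(st["tcp_pos"],st["joints"].round(1),"yaw",np.degrees(np.arctan2(R[1,1],R[0,1])),R[:,0],st["contact_force"])
```

```text
[ 0.55869008 -0.09161901  0.16330757] [ 10.5  13.4 -18.2  -0.  -58.6  12. ] yaw -157.59522133818376 [-3.30209593e-03 -1.10386822e-04 -9.99994542e-01] [ 0.25497474 -0.24297942  0.67155621]
```

Emit:
{"fn": "carry_out", "kwargs": {"moves": [[0.5,0,-15,0,0,0,0],[1,0.5,-28,0,0,0,0],[1,0.5,-33,0,0,0,0],[1,0.5,-33,0,0,0,0]]}}

```text
time_s: 8.55
tcp_pos: [0.5604, -0.0912, 0.1315]
eef_rot: [71.7, 89.9, -175.7]
contact_force: [-0.1, -0.3, -0.1]
gripper_width: 0.0005
```

Emit:
{"fn": "carry_out", "kwargs": {"moves": [[-0.8,2,0,0,0,0,0],[-1.7,4,0,0,0,0,0],[-2.5,6,0,0,0,0,0],[-3.1,7.5,0,0,0,0,0],[-3.6,8.8,0,0,0,0,0]]}}

```text
time_s: 9.05
tcp_pos: [0.5575, -0.0821, 0.1329]
eef_rot: [-94.7, 89.9, 18.0]
contact_force: [1.1, -0.2, 0.4]
gripper_width: 0.0007
```

Emit:
{"fn": "carry_out", "kwargs": {"moves": [[-1.8,1.4,0,0,0,-0.07,0],[-3.6,2.9,0,0,0,-0.14,0],[-5.2,4.6,0,0,0,-0.209,0],[-6.7,6.3,0,0,0,-0.279,0],[-8,8.2,0,0,0,-0.349,0]]}}

```text
time_s: 9.55
tcp_pos: [0.5496, -0.0745, 0.1329]
eef_rot: [-122.8, 89.9, -30.3]
contact_force: [-0.1, -3.2, -0.5]
gripper_width: 0.0004
```

Emit:
{"fn": "carry_out", "kwargs": {"moves": [[-1.3,1.9,0,0,0,-0.07,0],[-2.4,3.9,0,0,0,-0.14,0],[-3.3,6,0,0,0,-0.21,0],[-3.3,6,0,0,0,-0.21,0]]}}

```text
time_s: 9.95
tcp_pos: [0.5462, -0.0683, 0.1329]
eef_rot: [-109.0, 90.0, -28.4]
contact_force: [-0.3, -2.1, -0.5]
gripper_width: 0.0005
```

Run:
```python
from h import *
from scipy.spatial.transform import Rotation as Ro
st=r.get_state();R=Ro.from_euler('xyz',st["eef_rot"],degrees=True).as_matrix()
print(st["tcp_pos"],st["joints"].round(1),"yaw",np.degrees(np.arctan2(R[1,1],R[0,1])),st["contact_force"])
a=r.capture("side");cv2.imwrite("pics/side4.png",a);cv2.imwrite("pics/s4.png",cv2.resize(a[120:190,240:340],(800,560),interpolation=cv2.INTER_CUBIC))
print(pix("side",(.5755+.049*np.cos(np.radians(-14.5)),-.0555+.049*np.sin(np.radians(-14.5)),.121)))
```

```text
[ 0.54615487 -0.06826021  0.13286287] [ 13.3  13.5 -22.5   0.  -53.9 -22.7] yaw 170.60082732877075 [-0.28099606 -2.0690859  -0.46661088]
[273.72925888 152.74334795]
```

View pics/s4.png

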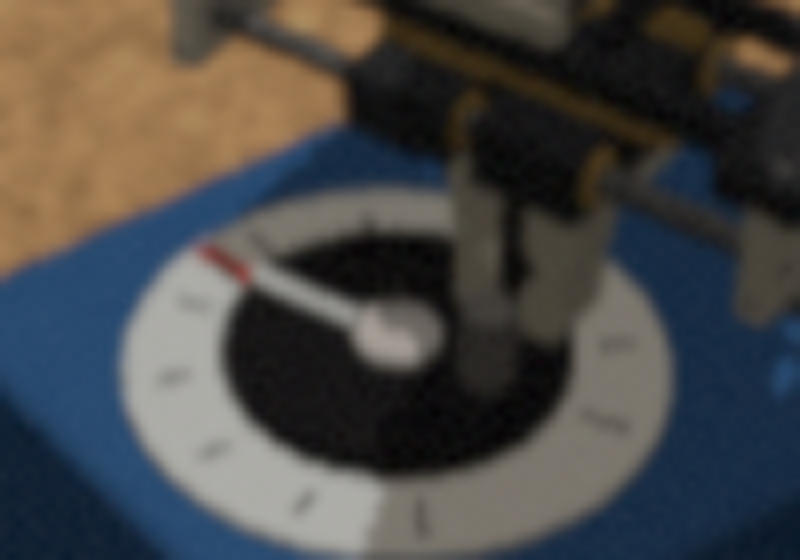

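The mark (crop (258,278) to (355,318)) now looks close to the red line (crop (205,250) to (250,283)). I'll put numbers on it, allowing for the height difference.

Run:
```python
from h import *
c=np.array([.5755,-.0555]);im=cv2.imread("pics/side4.png")
P=lambda x,y,z:world("side",(240+x/8-.44,120+y/8-.44),z)[:2]
a=lambda v:np.degrees(np.arctan2(v[1],v[0])).round(1)
o=P(255,275,.121);i=P(350,314,.121);k=P(390,338,.124);s=P(205,250,.112);s1=P(250,283,.112)
print("mark",o,a(o-c),a(o-i),a(o-k),np.hypot(*(o-c)),"cap",k,"red",a(s-c),a(s1-c),a(s-s1),np.hypot(*(s1-c)))
for t in(-4,-7,-10,-12,-14.5,-17):
    t2=np.radians(t);d=np.array([np.cos(t2),np.sin(t2)])
    q=[(pix("side",(*(c+rr*d),.1215))-(240,120))*8+3.5 for rr in(.017,.049)];print(t,np.round(q,0).tolist())
```

```text
mark [ 0.62563876 -0.06193061] -7.3 -5.8 -12.7 0.05054946123269136 cap [ 0.58002115 -0.05165965] red -14.9 -12.6 -21.9 0.05600231432233785
-4 [[356.0, 320.0], [254.0, 281.0]]
-7 [[358.0, 319.0], [259.0, 276.0]]
-10 [[360.0, 317.0], [265.0, 271.0]]
-12 [[361.0, 316.0], [268.0, 268.0]]
-14.5 [[363.0, 314.0], [273.0, 264.0]]
-17 [[364.0, 313.0], [279.0, 260.0]]
```

Emit:
{"fn": "carry_out", "kwargs": {"moves": [[-0.4,1,0,0,0,-0.035,0],[-0.8,2.1,0,0,0,-0.07,0],[-1.2,3.1,0,0,0,-0.105,0],[-1.2,3.1,0,0,0,-0.105,0]]}}

```text
time_s: 10.4
tcp_pos: [0.545, -0.0652, 0.1328]
eef_rot: [-105.3, 90.0, -30.6]
contact_force: [-0.3, -3.4, 0.8]
gripper_width: 0.0008
```

Emit:
{"fn": "carry_out", "kwargs": {"moves": [[-0.5,-3,0,0,0,0,0],[-2,-8,0,0,0,0,0],[-2,-8,20,0,0,0,0],[-2,-8,55,0,0,0,0],[-25,-40,75,0,0,0,0]]}}

```text
time_s: 10.9
tcp_pos: [0.5226, -0.1039, 0.2096]
eef_rot: [-80.6, 89.8, -5.7]
contact_force: [0.2, -0.0, 1.2]
gripper_width: 0.0003
```

Emit:
{"fn": "carry_out", "kwargs": {"moves": [[-25,-40,0,0,0,0,0],[-45,-80,0,0,0,0,0],[-60,-120,0,0,0,0,0],[-70,-160,0,0,0,0,0],[-70,-190,0,0,0,0,0]]}}

```text
time_s: 11.4
tcp_pos: [0.4484, -0.297, 0.208]
eef_rot: [-71.1, 89.9, 3.5]
contact_force: [0.5, 0.4, 0.0]
gripper_width: 0.0007
```

Run:
```python
from h import *
print(r.get_state()["tcp_pos"])
a=r.capture("top");cv2.imwrite("pics/top5.png",a);b=r.capture("side");cv2.imwrite("pics/side5.png",b)
A=cv2.resize(a[150:250,283:383],(400,400),interpolation=2);B=cv2.resize(b[120:190,240:340],(400,280),interpolation=2)
cv2.imwrite("pics/v5.png",np.hstack([A,np.vstack([B,np.zeros((120,400,3),np.uint8)])]))
```

```text
[ 0.44842021 -0.296999    0.20796651]
```

View pics/v5.png

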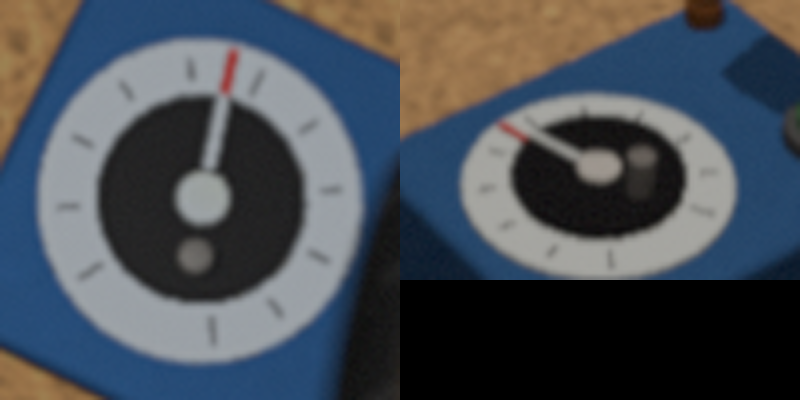

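In the top view the mark (210,168) to (224,98) runs straight into the red line (226,93) to (234,50), within about 2°, and the side view agrees. Next is the button.

Emit:
{"fn": "carry_out", "kwargs": {"moves": [[8,40,0,0,0,0,0],[16,80,0,0,0,0,0],[24,120,0,0,0,0,0],[29.6,152,-10,0,0,0,0],[29.6,152,-30,0,0,0,0]]}}

```text
time_s: 12.0
tcp_pos: [0.4813, -0.1398, 0.1788]
eef_rot: [-67.7, 89.7, 7.2]
contact_force: [0.5, -0.8, 0.3]
gripper_width: 0.0007
```

Emit:
{"fn": "carry_out", "kwargs": {"moves": [[0,0,-15,0,0,0,0],[0,0,-30,0,0,0,0],[0,0,-38,0,0,0,0],[0,0,-38,0,0,0,0]]}}

```text
time_s: 12.4
tcp_pos: [0.4788, -0.1428, 0.1386]
eef_rot: [104.0, 89.9, 178.7]
contact_force: [-0.4, 1.0, 0.3]
gripper_width: 0.0004
```

Emit:
{"fn": "carry_out", "kwargs": {"moves": [[0,-1,-4,0,0,0,0],[0,-2,-7,0,0,0,0],[0,-2,-10,0,0,0,0],[0,-2,-12,0,0,0,0],[0,-2,-12,0,0,0,0]]}}

```text
time_s: 12.9
tcp_pos: [0.48, -0.1452, 0.1279]
eef_rot: [-89.1, 89.9, -14.5]
contact_force: [-0.3, -0.8, 4.2]
gripper_width: 0.0008
```

Emit:
{"fn": "carry_out", "kwargs": {"moves": [[0,0,-1,0,0,0,0],[0,0,-2,0,0,0,0],[0,0,-3,0,0,0,0],[0,0,-3.5,0,0,0,0],[0,0,-3.5,0,0,0,0]]}}

```text
time_s: 13.4
tcp_pos: [0.4801, -0.1452, 0.126]
eef_rot: [-97.0, 89.9, -22.3]
contact_force: [-6.0, 0.4, 20.4]
gripper_width: 0.0007
```

Past the spring's 5 N, the force rose to 20 N with the TCP at 0.126, so the button is fully down. I'll let go and back away.

Emit:
{"fn": "carry_out", "kwargs": {"moves": [[0,0,4,0,0,0,0],[0,0,15,0,0,0,0],[0,0,40,0,0,0,0],[0,0,75,0,0,0,0],[-8,-40,85,0,0,0,0]]}}

```text
time_s: 13.9
tcp_pos: [0.4739, -0.1833, 0.2129]
eef_rot: [-77.9, 89.7, -3.0]
contact_force: [1.4, -1.2, -0.4]
gripper_width: 0.0005
```

Emit:
{"fn": "carry_out", "kwargs": {"moves": [[-8,-40,0,0,0,0,0],[-16,-80,0,0,0,0,0],[-24,-120,0,0,0,0,0],[-24,-150,0,0,0,0,0],[-24,-150,0,0,0,0,0]]}}

```text
time_s: 14.4
tcp_pos: [0.4468, -0.3375, 0.2085]
eef_rot: [80.3, 89.9, 154.8]
contact_force: [-0.1, 0.6, -0.3]
gripper_width: 0.0007
```

Run:
```python
from h import *
print(r.get_state()["tcp_pos"],r.get_state()["contact_force"])
a=r.capture("top");b=r.capture("side")
A=cv2.resize(a[125:293,262:430],(400,400),interpolation=2);B=cv2.resize(b[90:270,170:390],(400,327),interpolation=2)
cv2.imwrite("pics/v6.png",np.hstack([A,np.vstack([B,np.zeros((73,400,3),np.uint8)])]))
```

```text
[ 0.44677422 -0.33754178  0.20854272] [-0.11233027  0.6231541  -0.27842891]
```

View pics/v6.png

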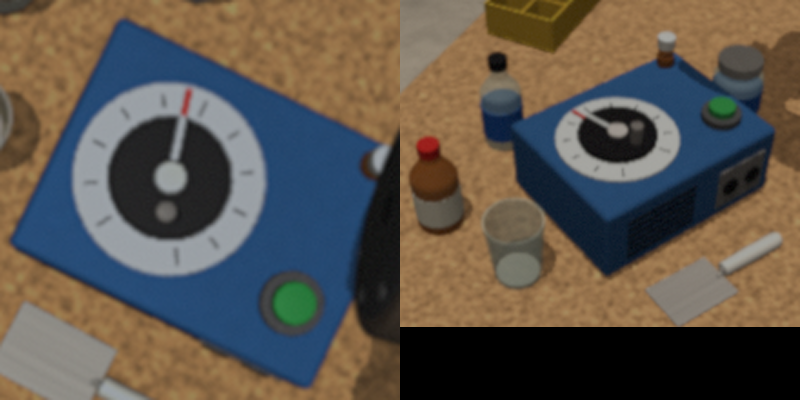

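The mark still meets the red line near (187,113) in the left panel. The button is up at (295,303), everything else is standing in place, and the arm is clear.

```bash
python3 -c "
from plant import r
print(r.close_job())"
```

```text
the job is handed in; nothing more can be done
None
```

The dial is set to the red line, the green button was pressed once and let go, and the job is handed in; the interface gave no verdict.

- **Dial:** I pushed the peg clockwise with the shut fingertips in two stages, about 80° and then about 37°. The force readings at the end of each move were at most about 6 N. The top view then showed the index mark within about 2° of the red line, by eye, both before and after the button press. The side view agreed.
- **Joint limit:** During the first push I misjudged the last joint, which stopped at the end of its range (-173.60° against a limit of -173.66°). The finger came off the peg, and I turned the tool back half a turn to finish. The readings showed no limit passed and no unusual contact.
- **Angle estimates:** Before the last nudge, the side-camera readings of the mark disagreed by a few degrees because of blur. I relied on the unobstructed top view to confirm the setting.
- **Button:** I pressed until the force rose to about 20 N, past the 5 N at which it is fully down, with the fingertip at 0.126 m. It was up again in the last picture.
- **Other items:** In the last views, the bottles, beaker, jar, vial and spatula looked untouched. The arm was clear of everything, at about 14.5 s.

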